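Find the loose hinge bolt and hold its cap open

ROBOT

A 6-joint arm with a two-finger parallel gripper is mounted at the origin on the work surface. World frame = base frame: x ahead of the robot, y to its left, z up, the work surface at z = 0. Lengths are in m, angles in degrees, forces in N, time in s.
With the tool pointing down it reaches from about 0.375 to 0.9 m from the base axis. Payload 3.1 kg.
Tool frame: the origin (TCP) lies between the finger pads; the fingertips stand 19 mm ahead of it and the grasp point (between the pads) is the TCP; z points along the fingers, x is the direction in which the jaws open and shut, and the axes are right-handed (so a half turn about z gives the same grasp; the last joint's range is limited). The gripper opens to 87 mm and grips with 3 to 60 N. Pads are 19 mm wide; open, the fingers measure 117 mm over their backs; the gripper's body (75 mm by 190 mm) begins 51 mm behind the grasp point.
Start: joints at [-74.857, 30.224, 82.088, -0, 67.689, -10.227], TCP at [0.268, -0.565, 0.211] pointing down, gripper open.
Joint ranges: [-176.69, 176.69], [-43.24, 126.21], [12.49, 139.97], [-82, 262], [0, 151.66], [-163.58, 163.58]. Speed limits (degrees/s): [159.86, 159.86, 180, 180, 180, 180].

INTERFACE

Orientations are given as a 3x3 rotation matrix whose columns are the frame's x, y, z axes.
In Python, from rig import read_state, capture, camera_info, hand_in, spot_in, silhouettes gives the robot as it stands.
- The arm moves only by the shell command python3 -m jog 'ROWS'. ROWS is text: rows parted by semicolons, each of 7 numbers parted by spaces: the shift along the tool's x, y, z in m, then the turn, a rotation vector about the tool's x, y, z in degrees, then the opening, from 0 (shut) to 1 (fully open). A call has 1 to 8 rows; each row is the pose to reach, as a shift and turn from the pose commanded when the call began, along the tool's axes at that moment; what a row does not reach only later rows make up. A row lasts 1/8 s, in which the tool goes at most 62.5 mm and 10.7 degrees, less where a joint would pass 70% of its speed; a pose out of reach is approached as far as the arm can. A call with a gripper value outside its range is refused whole. The fingers move at their own pace and stop on an object; the grip force is fixed at half the most. Time passes only in rows, so rows that repeat a pose let the fingers close. It gives the time, the measured TCP pose, the force and the opening at its end, in the units of the state.
- read_state(): the state, without advancing time (a new reading comes with each control period).
- capture(name): name is "scene" or "side" or "wrist"; returns (picture, depth): 420x560x3 uint8, red, green, blue; 420x560 float32, m along the optical axis (not along the pixel's ray), 0 where there is no reading.
- camera_info(name): a dict with "vfov" (degrees; the focal length in pixels is half the picture's height over the tangent of half this angle, whatever the lens; pixels are square), "cx", "cy" (the principal point, pixels), "R" (3x3) and "t" (3): a world point X has camera coordinates R X + t; the wrist camera has in their place "tool_from_camera" (4x4, takes a point from camera to tool coordinates, whose origin is the TCP and whose axes are the tool frame's). Camera axes: x right, y down, z forward; pixel columns grow to the right and rows downward; lengths in m; the calibration is good to about 2 mm. A picture is of the moment at which its call begins: read the wrist's pose just before it. camera_info takes no time and is no camera call.
- hand_in(): hands the job in, once; it reports no verdict.
Trained networks look in the newest picture that a camera, given by its name, has taken for a name from the list of things; names that differ only in an ending like _2 or _b are one class to them, and where a whole thing is asked for, a point or a joint stands for the part that bears it (a point fixed in the world has none). Each returns a list of dicts, best first, with "score" (0 to 1); they miss things now and then, are a little off and sometimes report something else, mostly with a low value. They report only what shows in the picture. A call takes as long as a camera call.
- spot_in(label, camera): "centre" ([x, y, z] in m, in world coordinates, good to about 4 mm: the middle of the surface that is visible of it).
- silhouettes(label, camera): "region" (420x560 bool, what is visible of it).
The state is a dict: "time_s": time; "joint_positions": joint angles; "qvel": joint speeds; "tau": joint torques, N m; "position": TCP position; "tcp_rot": TCP orientation; "force": force on the tool from outside, world axes, zero at the start; "moment": the same for the moment, N m; "opening": opening from 0.0 (shut) to 1.0 (fully open).
Only numpy, scipy, OpenCV 4.12 (cv2) and the standard library are available. Lean on these libraries where they do the work, as an engineer would, in place of code of your own. Each camera call takes 0.05 s, during which the arm holds its last target.

TASK

Get the dry blocks ready for a colleague who will change a bolt. First take the one spare bolt that is too short off the black pad and put it in the yellow tub; then tap the hinge bolts of the three white stations one by one until you find the loose one (it sinks and stays down), and lift the blue cap of that station at least half way up (45 degrees or more), finishing while you still hold it open with the gripper at its handle. Open no cap whose bolt you have not found loose, and leave the good spares and everything else where they are.

Things in the scene. Friction and masses are not known exactly. Their poses are not given: they have to be found in the camera images.
- station_a: One of three like fixed white stations, 115 x 70 mm, 55 mm high. Origin on the table, x away from the robot. Along its x, at y = 0: near end -65 mm; steel bolt head -50 mm (22 mm across, 8 mm thick, top 70 mm above the table at the start); cap hinge line -30 mm, 55.5 mm above the table; handle bar +35 mm; far end +50 mm. Any of the three may have the loose bolt; nothing shows it.
- bolt_a (a joint): How far this station's bolt has been pushed down, m: 0 at the start. The loose bolt slides down under about 2 N, 7 mm to its stop, and stays down; a tight bolt gives under 2 mm however it is tapped.
- cap_a (a joint): Opening angle of this station's blue cap, rad: 0 shut (level), stop at 1.3. Hinge on the robot's side, along the station's y axis; the far edge lifts up and back towards the robot. The cap weighs 120 g and falls shut when let go.
- cap_a_handle (a point): Middle of the cap's black round handle bar: 10 mm thick, 60 mm long along the station's y axis, on posts 54 mm apart; shut, its centre is 89.5 mm above the table, 65 mm beyond and 34 mm above the hinge line, with 23 mm free under it. Pinched across (along the station's x axis) from above, it may turn in the grip.
- station_b: One of three like fixed white stations, 115 x 70 mm, 55 mm high. Origin on the table, x away from the robot. Along its x, at y = 0: near end -65 mm; steel bolt head -50 mm (22 mm across, 8 mm thick, top 70 mm above the table at the start); cap hinge line -30 mm, 55.5 mm above the table; handle bar +35 mm; far end +50 mm. Any of the three may have the loose bolt; nothing shows it.
- bolt_b (a joint): How far this station's bolt has been pushed down, m: 0 at the start. The loose bolt slides down under about 2 N, 7 mm to its stop, and stays down; a tight bolt gives under 2 mm however it is tapped.
- cap_b (a joint): Opening angle of this station's blue cap, rad: 0 shut (level), stop at 1.3. Hinge on the robot's side, along the station's y axis; the far edge lifts up and back towards the robot. The cap weighs 120 g and falls shut when let go.
- cap_b_handle (a point): Middle of the cap's black round handle bar: 10 mm thick, 60 mm long along the station's y axis, on posts 54 mm apart; shut, its centre is 89.5 mm above the table, 65 mm beyond and 34 mm above the hinge line, with 23 mm free under it. Pinched across (along the station's x axis) from above, it may turn in the grip.
- station_c: One of three like fixed white stations, 115 x 70 mm, 55 mm high. Origin on the table, x away from the robot. Along its x, at y = 0: near end -65 mm; steel bolt head -50 mm (22 mm across, 8 mm thick, top 70 mm above the table at the start); cap hinge line -30 mm, 55.5 mm above the table; handle bar +35 mm; far end +50 mm. Any of the three may have the loose bolt; nothing shows it.
- bolt_c (a joint): How far this station's bolt has been pushed down, m: 0 at the start. The loose bolt slides down under about 2 N, 7 mm to its stop, and stays down; a tight bolt gives under 2 mm however it is tapped.
- cap_c (a joint): Opening angle of this station's blue cap, rad: 0 shut (level), stop at 1.3. Hinge on the robot's side, along the station's y axis; the far edge lifts up and back towards the robot. The cap weighs 120 g and falls shut when let go.
- cap_c_handle (a point): Middle of the cap's black round handle bar: 10 mm thick, 60 mm long along the station's y axis, on posts 54 mm apart; shut, its centre is 89.5 mm above the table, 65 mm beyond and 34 mm above the hinge line, with 23 mm free under it. Pinched across (along the station's x axis) from above, it may turn in the grip.
- spare_a: Good spare bolt of full length, standing upright on its head on the black pad: round head 24 mm across and 10 mm high, brass shank 12 mm across, 45 mm tall in all. Origin: centre of the head's underside.
- spare_b: Good spare bolt of full length, standing upright on its head on the black pad: round head 24 mm across and 10 mm high, brass shank 12 mm across, 45 mm tall in all. Origin: centre of the head's underside.
- spare_c: Good spare bolt of full length, standing upright on its head on the black pad: round head 24 mm across and 10 mm high, brass shank 12 mm across, 45 mm tall in all. Origin: centre of the head's underside.
- spare_short: The odd spare bolt, too short: same head (24 mm across, 10 mm high) and 12 mm shank, but only 24 mm tall in all, standing upright on its head on the pad. Origin: centre of the head's underside. 35 g.
- pad: Fixed black rubber pad 128 x 128 mm, 4 mm thick, with the four spare bolts in a square near its corners, 76 mm apart along its x and y axes. Origin: centre of its underside.
- tub: Fixed open yellow discard tub, 130 mm along its x, 100 mm along its y, 50 mm high, walls and floor 4 mm. Origin: centre of its underside.
- driver: Bystander: screwdriver with an orange handle, about 200 mm long, lying behind the pad. Origin: its underside.
- bottle: Bystander: amber bottle, 56 mm across, 120 mm tall. Origin: its underside.
- jar: Bystander: white jar with orange cap, 60 mm across, 70 mm tall. Origin: its underside.
- beaker: Bystander: white beaker, 60 mm across, 70 mm tall. Origin: its underside.

How it is judged:
By the outcome, as a careful person would: the job done as asked, in the order asked, and still so for the second after the job is handed in, while the arm keeps its last pose, push and grip.
It also fails if it takes over 58 s, if anything falls off the work surface, if the arm or the gripper's body presses on something with over 40 N, if the wrist force passes 120 N, or if a joint passes its speed limit or range.

## Working session

There is one attempt and no reset: what is moved stays moved. The work goes in short steps, Python scripts to look and compute and a shell command to move; the robot and the scene stay as the last step left them, time stands still between calls to the robot, and variables do not carry over. Pictures are saved under pics/ and viewed, and the job is handed in when it is done.

```bash
ls; mkdir -p pics; python3 - <<'E'
from rig import *
import cv2, numpy as np
s=read_state(); print({k:np.round(v,3).tolist() for k,v in s.items()})
for n in ["scene","side"]:
    p,d=capture(n); cv2.imwrite(f"pics/{n}0.png",p[:,:,::-1])
    ci=camera_info(n); print(n,ci)
print(camera_info("wrist"))
E
```

```text
pics
{'time_s': 0.0, 'joint_positions': [-74.858, 30.28, 82.158, -0.0, 67.69, -10.225], 'qvel': [-0.099, -0.105, -0.112, -0.033, 0.045, -0.062], 'tau': [-0.0, -44.004, -17.659, 0.063, 0.058, -0.0], 'position': [0.268, -0.564, 0.21], 'tcp_rot': [[0.428, -0.904, -0.001], [-0.904, -0.428, 0.002], [-0.002, -0.0, -1.0]], 'force': [0.243, 0.141, -0.175], 'moment': [0.094, -0.011, -0.008], 'opening': 1.002}
scene {'vfov': 52.12140856897433, 'cx': 280.38092836941985, 'cy': 207.22270527761896, 'R': array([[ 0.79792315,  0.6025195 , -0.01699733],
       [ 0.49308827, -0.66870153, -0.55650896],
       [-0.34667363,  0.4356702 , -0.83066773]]), 't': array([-0.46948062, -0.26058187,  1.4573983 ])}
side {'vfov': 44.45755756052845, 'cx': 289.8937917977874, 'cy': 215.25957928878472, 'R': array([[ 0.95467664, -0.29741702,  0.01164576],
       [-0.14862629, -0.51024333, -0.8470903 ],
       [ 0.25788125,  0.80696645, -0.53132138]]), 't': array([-0.55420809,  0.13156276,  1.00654157])}
{'vfov': 61.71808871032442, 'cx': 285.98914038538845, 'cy': 213.90366559080064, 'tool_from_camera': array([[ 9.99998600e-01,  6.31175194e-04, -1.54966203e-03,
         7.91311944e-05],
       [-1.37467941e-04,  9.53986601e-01,  2.99849206e-01,
        -8.33180159e-02],
       [ 1.66761419e-03, -2.99848573e-01,  9.53985352e-01,
        -1.73799382e-01],
       [ 0.00000000e+00,  0.00000000e+00,  0.00000000e+00,
         1.00000000e+00]])}
```

View pics/scene0.png

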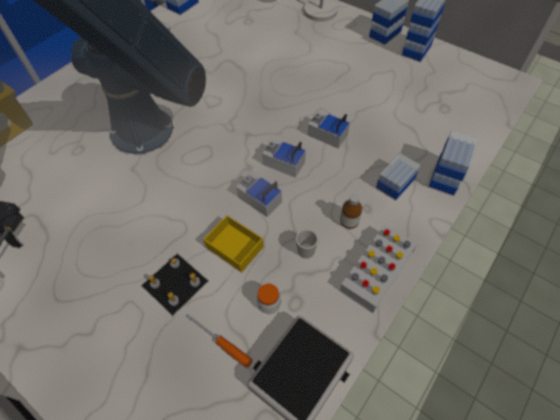

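View pics/side0.png

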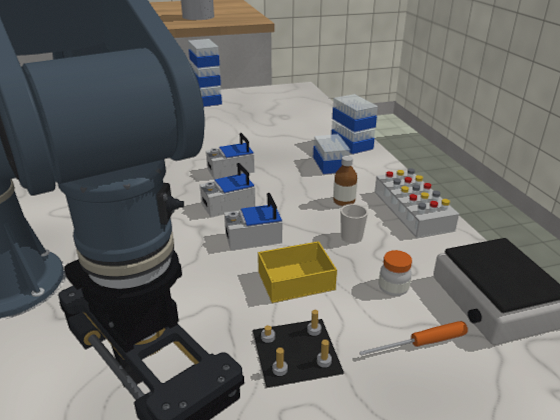

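```bash
python3 - <<'E'
from rig import *
import numpy as np
for l in ["spare_short","spare_a","tub","pad","station_a","bolt_a","cap_a","cap_a_handle","bottle","jar","beaker","driver"]:
  for c in ["scene","side"]:
    for r in spot_in(l,c): print(l,c,np.round(r['centre'],3),round(r['score'],2))
E
```

```text
spare_short scene [0.524 0.008 0.058] 0.57
spare_short side [ 0.449 -0.297  0.016] 0.43
spare_a scene [ 0.457 -0.369  0.015] 0.64
spare_a scene [ 0.537 -0.302  0.012] 0.41
spare_a scene [ 0.458 -0.293  0.013] 0.17
spare_a side [ 0.449 -0.375  0.013] 0.74
spare_a side [ 0.529 -0.304  0.017] 0.59
spare_a side [ 0.523 -0.375  0.02 ] 0.54
spare_a side [0.541 0.345 0.062] 0.35
tub scene [ 0.542 -0.153  0.01 ] 0.81
tub side [ 0.544 -0.141  0.024] 0.84
pad scene [ 0.49  -0.332  0.005] 0.91
pad side [ 0.486 -0.339  0.002] 0.56
station_a scene [0.528 0.332 0.054] 0.97
station_a scene [ 0.516 -0.001  0.054] 0.69
station_a scene [ 0.708 -0.039  0.044] 0.43
station_a scene [0.52  0.011 0.061] 0.31
station_a side [0.477 0.146 0.048] 0.9
station_a side [0.509 0.323 0.053] 0.7
station_a side [ 0.497 -0.021  0.054] 0.58
station_a side [0.516 0.004 0.059] 0.45
bolt_a scene [0.433 0.16  0.072] 0.41
bolt_a side [0.476 0.141 0.048] 0.74
bolt_a side [0.472 0.346 0.066] 0.63
bolt_a side [0.458 0.014 0.068] 0.59
bolt_a side [0.43  0.158 0.069] 0.39
cap_a scene [0.54  0.351 0.06 ] 0.96
cap_a scene [0.495 0.168 0.064] 0.64
cap_a scene [0.522 0.009 0.062] 0.59
cap_a side [0.496 0.167 0.066] 0.97
cap_a side [0.541 0.349 0.059] 0.68
cap_a side [0.522 0.007 0.061] 0.31
cap_a_handle scene [0.497 0.166 0.061] 0.7
cap_a_handle side [0.492 0.168 0.058] 0.85
bottle scene [0.766 0.089 0.071] 0.94
bottle scene [0.494 0.17  0.063] 0.23
jar scene [ 0.732 -0.234  0.072] 0.65
jar side [ 0.717 -0.244  0.044] 0.58
jar side [0.517 0.009 0.061] 0.56
jar side [0.511 0.321 0.053] 0.22
beaker scene [ 0.709 -0.039  0.044] 0.64
beaker scene [0.537 0.349 0.059] 0.55
beaker side [ 0.707 -0.062  0.049] 0.97
beaker side [0.748 0.091 0.058] 0.2
driver scene [ 0.726 -0.381  0.023] 0.65
driver side [ 0.713 -0.38   0.025] 0.85
driver side [0.495 0.168 0.058] 0.38
```

The side view shows the short bolt on the pad's upper-left corner, at about pixel (267,333). The stations are in a column at (230,160), (228,193) and (253,225). Next I'll refine these with the depth.

```bash
cat > h.py <<'E'
from rig import *
import cv2, numpy as np
def cloud(n,p,d,T=None):
    ci=camera_info(n); f=210/np.tan(np.radians(ci['vfov']/2))
    v,u=np.mgrid[0:420,0:560]; 
    C=np.stack([(u-ci['cx'])/f*d,(v-ci['cy'])/f*d,d],-1)
    if n=='wrist':
        M=ci['tool_from_camera']; C=C@M[:3,:3].T+M[:3,3]
        return C@T[0].T+T[1]
    return (C-ci['t'])@ci['R']
def shot(n,name=None):
    s=read_state(); p,d=capture(n)
    if name: cv2.imwrite(f"pics/{name}.png",p[:,:,::-1])
    W=cloud(n,p,d,(np.array(s['tcp_rot']),np.array(s['position']))); W[d==0]=np.nan
    return p,d,W
E
python3 - <<'E'
from h import *
for n in ["side","scene"]:
    p,d,W=shot(n)
    if n=="side":
        c=cv2.resize(p[110:400,180:380],None,fx=2,fy=2,interpolation=cv2.INTER_CUBIC); cv2.imwrite("pics/sidecrop.png",c[:,:,::-1])
    m=(abs(W[...,0]-.49)<.12)&(abs(W[...,1]+.335)<.12)
    print(n,"table z",np.nanmedian(W[...,2][m&(W[...,2]<.02)&(p.min(-1)>120)]))
    for x,y in [(.45,-.297),(.45,-.375),(.525,-.375),(.53,-.304)]:
        q=W[(np.hypot(W[...,0]-x,W[...,1]-y)<.025)&(W[...,2]>.009)]
        print(x,y,len(q),q[:,2].max().round(3),np.median(q,0).round(3), np.median(q[q[:,2]>q[:,2].max()-.012],0).round(3))
    hsv=cv2.cvtColor(p,cv2.COLOR_RGB2HSV)
    for x,y in [(.54,.35),(.495,.168),(.522,.008)]:
        q=W[(np.hypot(W[...,0]-x,W[...,1]-y)<.085)]; 
        hb=q[(q[:,2]>.078)&(q[:,2]<.11)]; print("handle",hb.mean(0).round(3),len(hb))
        m=(np.hypot(W[...,0]-x,W[...,1]-y)<.085)&(W[...,2]>.05)&(hsv[...,0]>105)&(hsv[...,0]<130)&(hsv[...,1]>150)
        print(" cap",m.sum(),W[m].mean(0).round(3),cv2.minAreaRect((W[m][:,:2]*1000).astype(np.float32)))
    m=(hsv[...,0]>18)&(hsv[...,0]<32)&(hsv[...,1]>150)&(np.hypot(W[...,0]-.54,W[...,1]+.145)<.1)&(W[...,2]>.045)
    print("tub rim",m.sum(),cv2.minAreaRect((W[m][:,:2]*1000).astype(np.float32)))
E
```

```text
side table z 1.1137592629141585e-05
0.45 -0.297 153 0.03 [ 0.447 -0.297  0.015] [ 0.447 -0.295  0.026]
0.45 -0.375 247 0.051 [ 0.447 -0.371  0.019] [ 0.447 -0.369  0.048]
0.525 -0.375 241 0.051 [ 0.52  -0.374  0.021] [ 0.521 -0.373  0.047]
0.53 -0.304 216 0.051 [ 0.528 -0.304  0.021] [ 0.529 -0.302  0.048]
handle [0.558 0.351 0.09 ] 58
 cap 283 [0.534 0.349 0.061] ((534.5374145507812, 351.3299560546875), (74.11865234375, 74.11608123779297), 5.6469407081604)
handle [0.514 0.171 0.09 ] 84
 cap 420 [0.49  0.168 0.062] ((490.75592041015625, 169.99954223632812), (76.93376159667969, 69.64054107666016), 10.524187088012695)
handle [0.539 0.006 0.091] 94
 cap 546 [0.514 0.008 0.062] ((516.74560546875, 13.000152587890625), (72.48597717285156, 75.50847625732422), 88.03654479980469)
tub rim 497 ((543.3182373046875, -154.7844696044922), (130.2306365966797, 103.87299346923828), 0.9351911544799805)
scene table z -0.0007635338129245529
0.45 -0.297 58 0.031 [ 0.453 -0.294  0.015] [ 0.451 -0.294  0.027]
0.45 -0.375 83 0.052 [ 0.454 -0.368  0.017] [ 0.453 -0.367  0.047]
0.525 -0.375 87 0.05 [ 0.527 -0.373  0.017] [ 0.526 -0.372  0.046]
0.53 -0.304 77 0.05 [ 0.535 -0.302  0.02 ] [ 0.533 -0.301  0.046]
handle [0.563 0.351 0.091] 55
 cap 275 [0.536 0.35  0.061] ((537.2721557617188, 351.558349609375), (72.74931335449219, 62.5663948059082), 4.180224895477295)
handle [0.518 0.173 0.091] 64
 cap 148 [0.482 0.174 0.061] ((492.0408935546875, 172.9202117919922), (68.43026733398438, 55.75534439086914), 7.075283050537109)
handle [0.543 0.009 0.091] 79
 cap 25 [ 0.548 -0.002  0.061] ((546.7295532226562, -1.4628372192382812), (32.11195373535156, 10.461291313171387), 84.96586608886719)
tub rim 226 ((545.4808349609375, -156.25640869140625), (130.3764190673828, 99.53861236572266), 0.38811028003692627)
```

View pics/sidecrop.png

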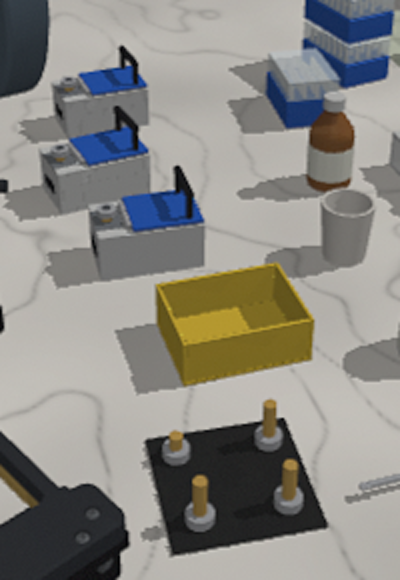

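Short bolt at about (0.449, -0.295), with its top 28 mm above the table. Tub at about (0.544, -0.155). Next I'll move above the bolt and check with the wrist camera.

```bash
python3 -m jog '-0.166 -0.279 0.1 0 0 0 0.5; -0.166 -0.279 0.1 0 0 0 0.5; -0.166 -0.279 0.1 0 0 0 0.5; -0.166 -0.279 0.1 0 0 0 0.5; -0.166 -0.279 0.1 0 0 0 0.5; -0.166 -0.279 0.1 0 0 0 0.5; -0.166 -0.279 0.1 0 0 0 0.5'; python3 - <<'E'
from h import *
p,d,W=shot('wrist','w1'); s=read_state(); print(s['time_s'],np.round(s['position'],4),np.round(s['tcp_rot'],3).tolist(),np.round(s['qvel'],1))
q=W[(np.hypot(W[...,0]-.449,W[...,1]+.295)<.025)&(W[...,2]>.008)]
print(np.nanmax(q[:,2]), np.median(q[q[:,2]>.022],0), cv2.minEnclosingCircle((q[q[:,2]>.024][:,:2]*1000).astype(np.float32)),cv2.minEnclosingCircle((q[:,:2]*1000).astype(np.float32)))
E
```

```text
time_s: 2.28
position: [0.4493, -0.2931, 0.1107]
tcp_rot: [[0.432, -0.902, -0.001], [-0.902, -0.432, 0.001], [-0.002, 0.001, -1.0]]
force: [-0.2, -0.1, -0.4]
opening: 0.504
2.325 [ 0.4492 -0.2948  0.1112] [[0.431, -0.903, -0.0], [-0.903, -0.431, -0.0], [0.0, 0.0, -1.0]] [-2.2 -0.5 -1.  -0.3 -0.1 -0.1]
0.22231210986569044 [ 0.45713392 -0.30918897  0.1470579 ] ((449.0068664550781, -295.00311279296875), 24.994260787963867) ((449.0068664550781, -295.00311279296875), 24.994260787963867)
```

View pics/w1.png

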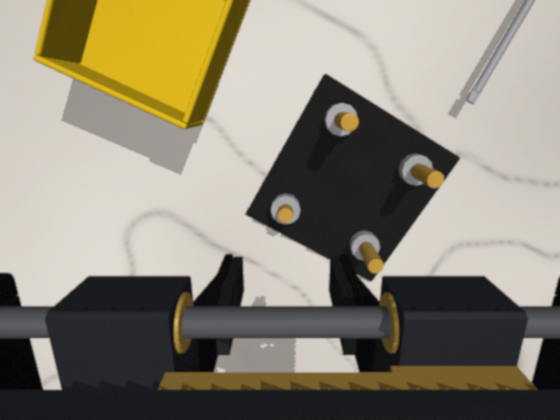

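The wrist picture shows the short bolt at (285,211), with its neighbours at (343,120), (418,171) and (367,250). The fingers straddle column 285.

```bash
python3 - <<'E'
from h import *
p,d,W=shot('wrist'); s=read_state(); print(s['time_s'],np.round(s['position'],4))
for (u,v) in [(285,211),(343,120),(418,171),(367,250)]:
    w=W[v-22:v+22,u-26:u+26].reshape(-1,3); w=w[(w[:,2]>.009)&(w[:,2]<.06)]
    top=w[w[:,2]>w[:,2].max()-.004]
    print(len(w),w[:,2].max().round(4),np.round(top.mean(0),4),len(top),cv2.minEnclosingCircle((top[:,:2]*1000).astype(np.float32)),cv2.minEnclosingCircle((w[:,:2]*1000).astype(np.float32)))
E
```

```text
2.375 [ 0.4491 -0.2959  0.1115]
673 0.0299 [ 0.4505 -0.2907  0.0281] 180 ((450.35809326171875, -290.7708740234375), 5.897177219390869) ((450.3668212890625, -290.678466796875), 11.956276893615723)
830 0.0514 [ 0.5316 -0.2981  0.0491] 264 ((531.6351318359375, -298.1009521484375), 5.95083475112915) ((531.634033203125, -297.8955078125), 11.934693336486816)
985 0.0508 [ 0.5237 -0.3686  0.0489] 246 ((523.619873046875, -369.20782470703125), 6.3784379959106445) ((523.4898071289062, -368.71002197265625), 11.915339469909668)
863 0.0507 [ 0.4501 -0.3644  0.0489] 192 ((449.8802795410156, -364.65118408203125), 6.1335015296936035) ((450.1391906738281, -364.36920166015625), 11.834964752197266)
```

```bash
python3 -m jog '-0.002 -0.002 0.05 0 0 0 0.5; -0.002 -0.002 0.074 0 0 0 0.5; -0.002 -0.002 0.075 0 0 0 0.5; -0.002 -0.002 0.075 0 0 0 0; -0.002 -0.002 0.075 0 0 0 0; -0.002 -0.002 0.075 0 0 0 0;-0.002 -0.002 0.075 0 0 0 0; -0.002 -0.002 0.07 0 0 0 0'
```

```text
time_s: 3.38
position: [0.4496, -0.2923, 0.0414]
tcp_rot: [[0.429, -0.903, -0.0], [-0.903, -0.429, 0.0], [-0.001, 0.0, -1.0]]
force: [-0.8, -0.6, 0.0]
opening: 0.043
```

```bash
python3 - <<'E'
from h import *
p,d,W=shot('wrist','w2'); s=read_state(); print(s['time_s'],np.round(s['position'],4),s['opening'])
p,d,W=shot('side'); c=cv2.resize(p[280:400,200:380],None,fx=4,fy=4,interpolation=cv2.INTER_CUBIC); cv2.imwrite("pics/s2.png",c[:,:,::-1])
E
```

```text
3.425 [ 0.45   -0.2926  0.042 ] 0.025127982746079563
```

View pics/w2.png

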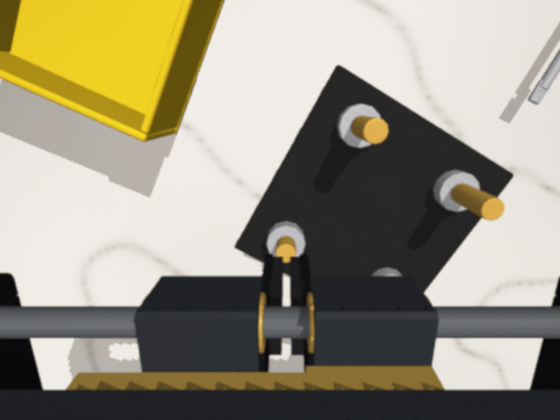

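View pics/s2.png

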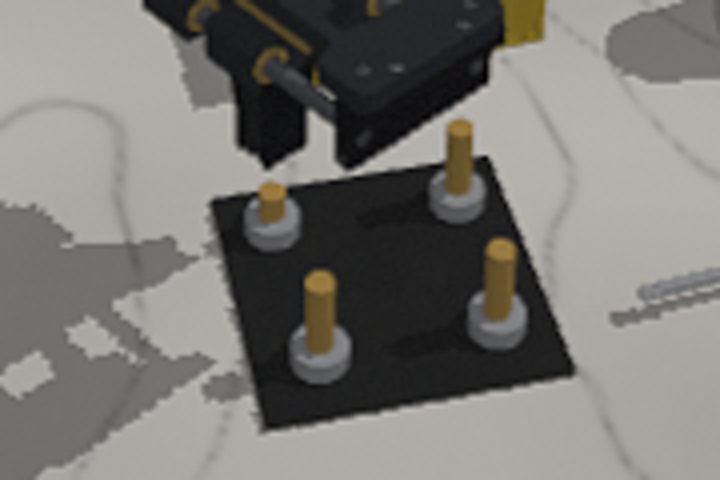

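```bash
python3 - <<'E'
from h import *
p,d,W=shot('side')
for (cu,cv) in [(270,155),(268,162),(345,160),(290,120),(272,185),(275,230)]:
    u,v=200+cu/4,280+cv/4; print(cu,cv,W[int(v),int(u)].round(3))
ci=camera_info('side'); f=210/np.tan(np.radians(ci['vfov']/2))
for X in [(.45,-.2925,.023),(.45,-.2925,.042),(.45,-.295,.028)]:
    c=ci['R']@np.array(X)+ci['t']; u=f*c[0]/c[2]+ci['cx'];v=f*c[1]/c[2]+ci['cy']; print(X,(u-200)*4,(v-280)*4)
p,d,W=shot('wrist')
for u,v in [(286,252),(284,240),(272,262),(305,262),(300,275)]: print(u,v,W[v,u].round(3))
print(read_state()['joint_positions'])
E
```

```text
270 155 [ 0.446 -0.303  0.06 ]
268 162 [ 0.445 -0.306  0.058]
345 160 [ 0.453 -0.386  0.13 ]
290 120 [ 0.456 -0.299  0.071]
272 185 [ 0.45  -0.292  0.03 ]
275 230 [ 0.448 -0.301  0.015]
(0.45, -0.2925, 0.023) 271.7920164377381 198.14409535200843
(0.45, -0.2925, 0.042) 271.2928676358797 165.20555843176317
(0.45, -0.295, 0.028) 273.21518226404055 193.60534137024047
286 252 [ 0.451 -0.292  0.029]
284 240 [ 0.456 -0.288  0.024]
272 262 [ 0.458 -0.281  0.064]
305 262 [ 0.464 -0.296  0.063]
300 275 [ 0.463 -0.293  0.077]
[-4.49721636e+01  3.85336793e+01  1.02355860e+02 -1.12510096e-03
  3.90833387e+01  1.96488243e+01]
```

```bash
python3 - <<'E'
from h import *
s=read_state();p,d,W=shot('wrist'); T=(W-np.array(s['position']))@np.array(s['tcp_rot'])
for v in range(246,276,2): print(v,[tuple((T[v,u]*1000).round().astype(int)) if d[v,u]<.3 else '-' for u in (265,272,278,286,296,302,308)])
c=cv2.resize(p[220:330,220:350],None,fx=6,fy=5,interpolation=cv2.INTER_NEAREST); cv2.imwrite("pics/w3.png",c[:,:,::-1])
print(s['time_s'],s['opening'])
E
```

```text
246 [(np.int64(-14), np.int64(5), np.int64(39)), (np.int64(-9), np.int64(0), np.int64(26)), (np.int64(-5), np.int64(-5), np.int64(14)), (np.int64(0), np.int64(-5), np.int64(14)), (np.int64(6), np.int64(0), np.int64(27)), (np.int64(10), np.int64(1), np.int64(27)), (np.int64(14), np.int64(5), np.int64(37))]
248 [(np.int64(-14), np.int64(6), np.int64(37)), (np.int64(-9), np.int64(2), np.int64(28)), (np.int64(-5), np.int64(-4), np.int64(13)), (np.int64(0), np.int64(-4), np.int64(12)), (np.int64(6), np.int64(2), np.int64(27)), (np.int64(10), np.int64(2), np.int64(27)), (np.int64(14), np.int64(6), np.int64(37))]
250 [(np.int64(-14), np.int64(8), np.int64(38)), (np.int64(-9), np.int64(3), np.int64(26)), (np.int64(-5), np.int64(-3), np.int64(13)), (np.int64(0), np.int64(-3), np.int64(13)), (np.int64(6), np.int64(4), np.int64(28)), (np.int64(10), np.int64(8), np.int64(39)), (np.int64(14), np.int64(8), np.int64(38))]
252 [(np.int64(-14), np.int64(9), np.int64(37)), (np.int64(-9), np.int64(5), np.int64(28)), (np.int64(-5), np.int64(-2), np.int64(13)), (np.int64(0), np.int64(-1), np.int64(14)), 
[... 3069 characters left out ...]
int64(-11), np.int64(-31)), (np.int64(-6), np.int64(-12), np.int64(-34)), (np.int64(-4), np.int64(-11), np.int64(-30)), (np.int64(0), np.int64(24), np.int64(38)), (np.int64(4), np.int64(-11), np.int64(-30)), (np.int64(7), np.int64(-12), np.int64(-33)), (np.int64(14), np.int64(23), np.int64(37))]
274 [(np.int64(-9), np.int64(-12), np.int64(-35)), (np.int64(-6), np.int64(-12), np.int64(-34)), (np.int64(-4), np.int64(-10), np.int64(-31)), (np.int64(0), np.int64(26), np.int64(39)), (np.int64(4), np.int64(-9), np.int64(-29)), (np.int64(7), np.int64(-12), np.int64(-35)), (np.int64(14), np.int64(25), np.int64(37))]
3.575 0.0079140670264785<stdin>:3: RuntimeWarning: invalid value encountered in cast
```

View pics/w3.png

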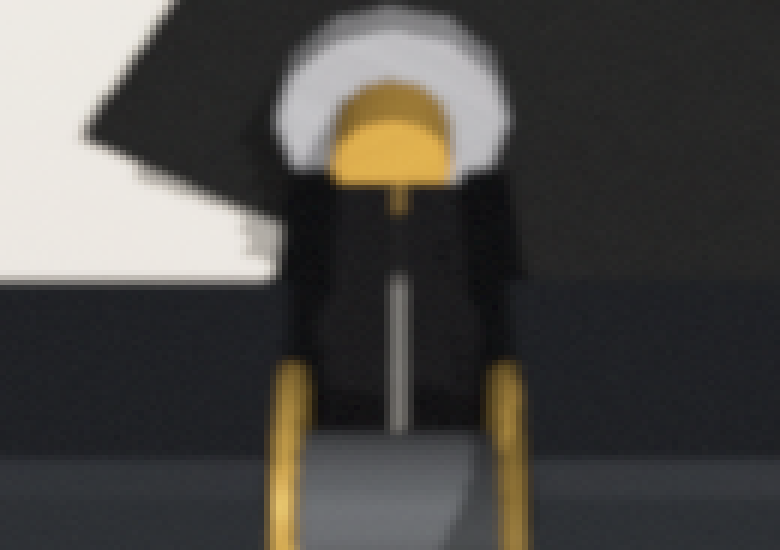

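Both the wrist and side pictures agree. The fingertips end about 13 mm behind the reported TCP, not 19 mm ahead of it, so the fingers closed in the air above the untouched bolt. From here I'll take tip height = reported z + 13 mm, so I go about 37 mm lower.

```bash
python3 -m jog '0 0 0 0 0 0 0.5; 0 0 0 0 0 0 0.5; 0 0 0 0 0 0 0.5; 0 0 0 0 0 0 0.5;0 0 0.01 0 0 0 0.5; 0 0 0.025 0 0 0 0.5; 0 0 0.037 0 0 0 0.5; 0 0 0.037 0 0 0 0.5'
python3 - <<'E'
from h import *
p,d,W=shot('wrist','w4')
p,d,W=shot('side'); c=cv2.resize(p[280:400,200:380],None,fx=4,fy=4,interpolation=cv2.INTER_CUBIC); cv2.imwrite("pics/s4.png",c[:,:,::-1])
E
```

```text
time_s: 4.62
position: [0.4489, -0.2917, 0.0027]
tcp_rot: [[0.428, -0.904, -0.002], [-0.904, -0.428, 0.002], [-0.003, 0.001, -1.0]]
force: [-0.8, 0.1, 0.3]
opening: 0.5
```

View pics/w4.png

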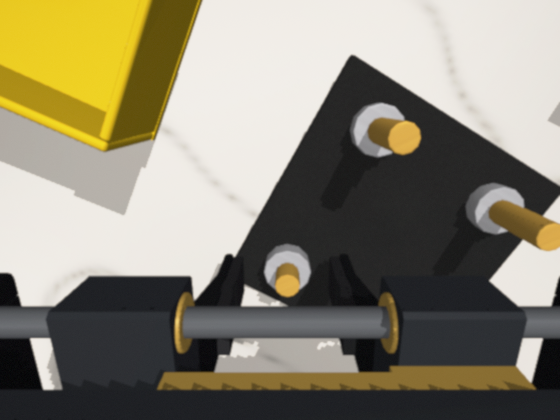

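View pics/s4.png

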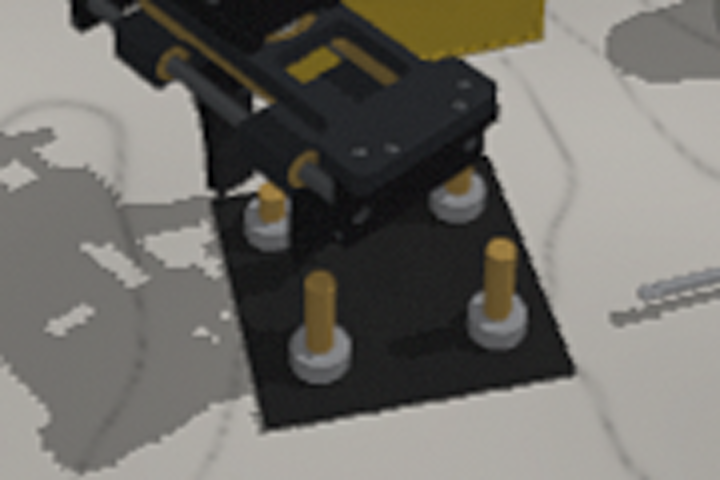

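The fingers now straddle the shank, at (288,280) in the wrist picture. Closing.

```bash
python3 -m jog '0 0 0 0 0 0 0; 0 0 0 0 0 0 0; 0 0 0 0 0 0 0; 0 0 0 0 0 0 0; 0 0 0 0 0 0 0; 0 0 -0.03 0 0 0 0; 0 0 -0.08 0 0 0 0; 0 0 -0.1 0 0 0 0'
python3 - <<'E'
from h import *
p,d,W=shot('side'); c=cv2.resize(p[220:400,160:400],None,fx=3,fy=3,interpolation=cv2.INTER_CUBIC); cv2.imwrite("pics/s5.png",c[:,:,::-1])
print(read_state()['opening'])
E
```

```text
time_s: 5.72
position: [0.4507, -0.2934, 0.1067]
tcp_rot: [[0.428, -0.904, 0.003], [-0.904, -0.428, -0.003], [0.004, -0.001, -1.0]]
force: [-0.6, -0.7, -0.2]
opening: 0.123
0.11885711152708262
```

View pics/s5.png

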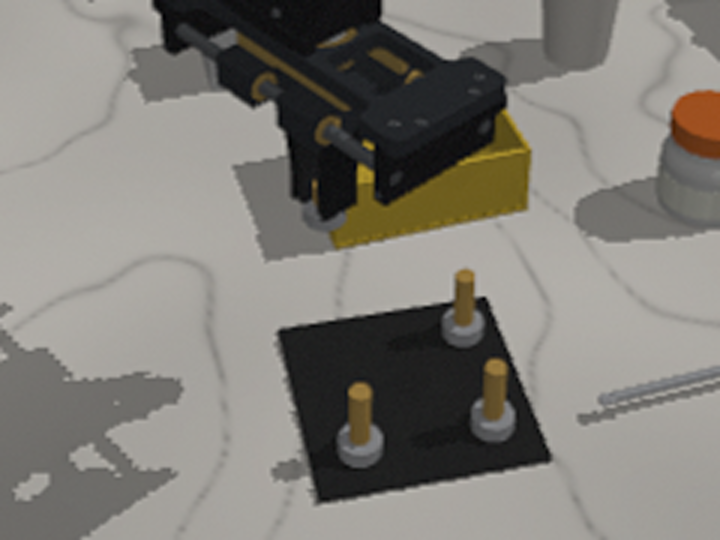

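The short bolt is held and the three full-length ones are still standing. Next, the tub.

```bash
python3 -m jog '-0.034 -0.058 0 0 0 0 0; -0.068 -0.116 0 0 0 0 0; -0.084 -0.144 0 0 0 0 0; -0.084 -0.144 0.05 0 0 0 0; -0.084 -0.144 0.092 0 0 0 0; -0.084 -0.144 0.092 0 0 0 0; -0.084 -0.144 0.092 0 0 0 0.4; -0.084 -0.144 0.092 0 0 0 0.4'
python3 -m jog '0 0 0 0 0 0 0.4; 0 0 0 0 0 0 0.4; 0 0 -0.05 0 0 0 0.4; 0 0 -0.1 0 0 0 0.4; 0 0 -0.15 0 0 0 0.4; 0 0 -0.15 0 0 0 0'
python3 - <<'E'
from h import *
p,d,W=shot('side','s6')
s=read_state();p,d,W=shot('wrist','w6')
E
```

```text
time_s: 6.78
position: [0.5451, -0.1558, 0.014]
tcp_rot: [[0.428, -0.904, 0.003], [-0.904, -0.428, -0.002], [0.003, -0.002, -1.0]]
force: [0.2, -0.1, 0.3]
opening: 0.267
time_s: 7.52
position: [0.5468, -0.1563, 0.167]
tcp_rot: [[0.428, -0.903, 0.01], [-0.904, -0.429, -0.005], [0.008, -0.007, -1.0]]
force: [1.1, 0.0, -0.5]
opening: 0.351
```

View pics/s6.png

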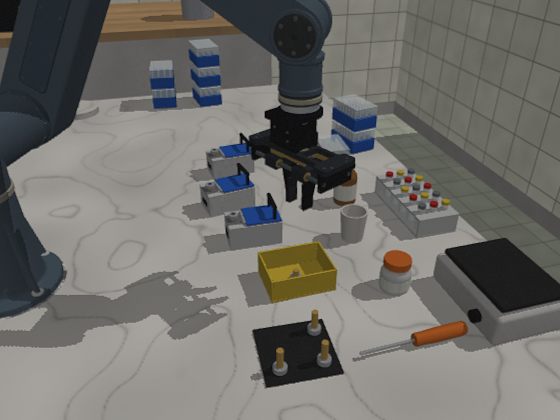

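View pics/w6.png

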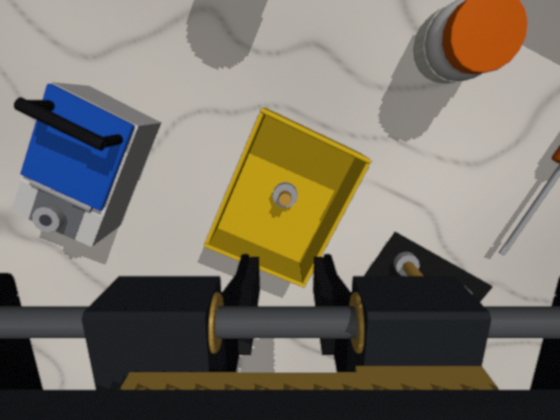

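The short bolt is in the tub, at pixel (285,195) in the wrist picture, and the other three are undisturbed. The nearest station shows at (75,165). Next I'll locate the station bolts and handles.

```bash
python3 - <<'E'
from h import *
def comps(W,m,near,r):
    k=m&(np.hypot(W[...,0]-near[0],W[...,1]-near[1])<r); q=W[k]; return q
for n in ['wrist','side','scene']:
    p,d,W=shot(n); 
    for bx,hx in [((.458,.014),(.541,.0075)),((.4315,.159),(.516,.172)),((.472,.346),(.5605,.351))]:
        b=comps(W,(W[...,2]>.067)&(W[...,2]<.075),bx,.02); h=comps(W,(W[...,2]>.084)&(W[...,2]<.099),hx,.036)
        o=[n,len(b),len(h)]
        if len(b)>8:
            c,r=cv2.minEnclosingCircle((b[:,:2]*1000).astype(np.float32)); o+=['bolt',np.round(b.mean(0),4),np.round(c,1),round(r,1),'zmed',round(np.median(b[:,2]),4)]
        if len(h)>8: o+=['handle',np.round(h.mean(0),4),np.round(cv2.minAreaRect((h[:,:2]*1000).astype(np.float32))[0],1),np.round(cv2.fitLine((h[:,:2]).astype(np.float32),2,0,.01,.01).ravel()[:2],3)]
        print(*o)
s=read_state();print(s['time_s'],np.round(s['position'],4),s['joint_positions'])
E
```

```text
wrist 601 1453 bolt [0.4587 0.0162 0.0703] [457.9  16.8] 11.3 zmed 0.0704 handle [0.5436 0.0125 0.0934] [542.7  12.9] [0.04  0.999]
wrist 0 0
wrist 0 0
side 53 84 bolt [0.4555 0.0132 0.0696] [455.   14.4] 11.4 zmed 0.0696 handle [0.5392 0.0068 0.0921] [540.1  11.6] [0.036 0.999]
side 38 69 bolt [0.4309 0.16   0.0696] [431.4 160.7] 12.6 zmed 0.0694 handle [0.5137 0.1706 0.0914] [514.1 174.7] [ 0.177 -0.984]
side 27 42 bolt [0.4744 0.3464 0.0696] [474.4 348.4] 14.8 zmed 0.0694 handle [0.5565 0.3558 0.0919] [557.7 354. ] [ 0.076 -0.997]
scene 30 73 bolt [0.4588 0.0143 0.0694] [458.1  14.1] 10.8 zmed 0.0694 handle [0.5428 0.0104 0.0913] [541.4  11.3] [0.025 1.   ]
scene 28 59 bolt [0.4332 0.1609 0.0697] [432.8 160.7] 11.0 zmed 0.0694 handle [0.5178 0.1731 0.0916] [517.1 173.3] [ 0.157 -0.988]
scene 19 51 bolt [0.4768 0.3464 0.0698] [477.3 347.6] 11.5 zmed 0.0693 handle [0.5622 0.3535 0.0915] [561.7 355.4] [ 0.082 -0.997]
7.775 [ 0.5427 -0.1543  0.1607] [-2.72226385e+01  2.93429107e+01  9.37059688e+01 -1.13213832e-03
  5.71490789e+01  3.74116056e+01]
```

```bash
python3 -m jog '-0.04 0 0 0 0 -10 0; -0.08 0.002 0.0 0 0 -20 0; -0.12 0.003 0.01 0 0 -30 0; -0.15 0.005 0.03 0 0 -40 0; -0.18 0.006 0.05 0 0 -50 0; -0.191 0.006 0.062 0 0 -60 0; -0.191 0.006 0.062 0 0 -63 0; -0.191 0.006 0.062 0 0 -63 0'
python3 - <<'E'
from h import *
s=read_state();print(s['time_s'],np.round(s['position'],4),np.round(s['joint_positions'],1),s['opening'])
s=read_state();p,d,W=shot('wrist','w7')
b=W[(np.hypot(W[...,0]-.4575,W[...,1]-.0155)<.02)&(W[...,2]>.066)&(W[...,2]<.075)]
c,r=cv2.minEnclosingCircle((b[:,:2]*1000).astype(np.float32));print(len(b),c,r,b.mean(0),np.round(s['position'],4))
p,d,W=shot('side'); c=cv2.resize(p[120:270,180:300],None,fx=5,fy=4,interpolation=cv2.INTER_CUBIC); cv2.imwrite("pics/s7.png",c[:,:,::-1])
E
```

```text
time_s: 8.78
position: [0.4557, 0.0155, 0.0991]
tcp_rot: [[1.0, -0.029, -0.003], [-0.029, -1.0, 0.001], [-0.003, -0.001, -1.0]]
force: [0.0, 0.7, 0.9]
opening: 0.005
8.775 [0.4557 0.0155 0.0991] [-12.1  28.6 111.8   0.   39.7 -10.5] 0.004947788132615937
901 (457.133056640625, 17.280290603637695) 10.985620498657227 [0.45711938 0.01813759 0.07001922] [0.4557 0.0155 0.0991]
```

View pics/w7.png

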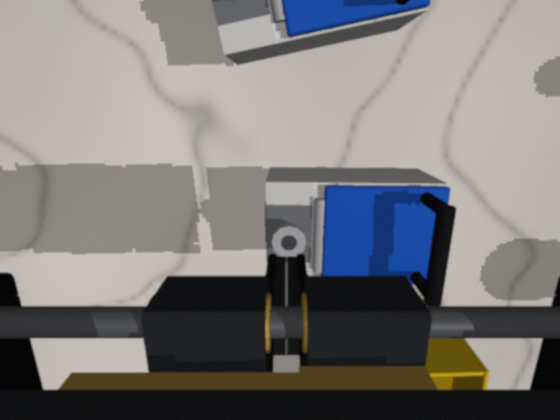

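View pics/s7.png

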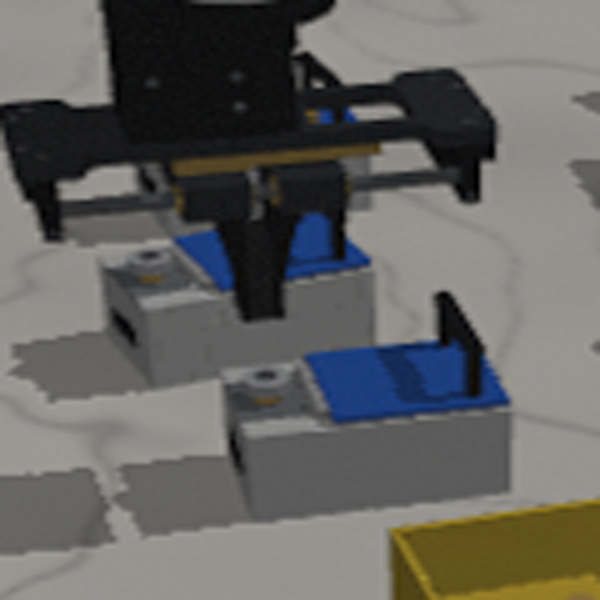

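The finger is centred over the nearest bolt, which shows at (288,242). Lowering slowly while watching the force.

```bash
python3 -m jog '0.001 -0.001 0.025 0 0 0 0; 0.001 -0.001 0.038 0 0 0 0; 0.001 -0.001 0.039 0 0 0 0; 0.001 -0.001 0.040 0 0 0 0'; python3 -m jog '0 0 0.001 0 0 0 0;0 0 0.002 0 0 0 0'; python3 -m jog '0 0 0.001 0 0 0 0;0 0 0.002 0 0 0 0'
```

```text
time_s: 9.38
position: [0.4578, 0.016, 0.0604]
tcp_rot: [[1.0, -0.029, 0.0], [-0.029, -1.0, -0.0], [0.0, 0.0, -1.0]]
force: [0.1, -0.6, 0.4]
opening: 0.004
time_s: 9.62
position: [0.458, 0.016, 0.0587]
tcp_rot: [[1.0, -0.028, 0.001], [-0.028, -1.0, -0.0], [0.001, 0.0, -1.0]]
force: [0.0, -0.0, 1.6]
opening: 0.004
time_s: 9.88
position: [0.458, 0.016, 0.0582]
tcp_rot: [[1.0, -0.028, 0.002], [-0.028, -1.0, -0.001], [0.002, 0.0, -1.0]]
force: [-3.9, 0.4, 26.6]
opening: 0.005
```

Contact came at z = 0.0585, and the force rose to 27 N with no sink, so this bolt looks tight. I'll confirm from the bolt height while moving to the middle station.

```bash
python3 -m jog '0 0 -0.03 0 0 0 0; 0 -0.03 -0.046 0 0 -5 0; -0.015 -0.07 -0.046 0 0 -10 0; -0.031 -0.13 -0.046 0 0 -11 0; -0.031 -0.143 -0.046 0 0 -11 0; -0.031 -0.143 -0.046 0 0 -11 0'
python3 - <<'E'
from h import *
s=read_state();print(s['time_s'],np.round(s['position'],4))
p,d,W=shot('wrist','w8')
def look(W,x,y):
    b=W[(np.hypot(W[...,0]-x,W[...,1]-y)<.014)&(W[...,2]>.056)&(W[...,2]<.078)]
    if len(b)<10: return len(b)
    t=b[b[:,2]>np.percentile(b[:,2],90)-.004]; c,r=cv2.minEnclosingCircle((t[:,:2]*1000).astype(np.float32)); return len(b),'top',np.percentile(b[:,2],85).round(4),np.round(c,1),round(r,1)
print('S2',look(W,.432,.1605))
for n in ['side','scene']:
    p,d,W=shot(n); print(n,[look(W,*q) for q in [(.4575,.0155),(.432,.1605),(.4755,.347)]])
E
```

```text
time_s: 10.62
position: [0.4311, 0.1605, 0.1024]
tcp_rot: [[0.986, 0.165, 0.001], [0.165, -0.986, -0.0], [0.001, 0.0, -1.0]]
force: [0.4, -0.4, -0.2]
opening: 0.009
10.625 [0.4311 0.1605 0.1024]
S2 (1030, 'top', np.float64(0.0708), array([432.3, 163.7]), 10.9)
side [(80, 'top', np.float64(0.0698), array([454.8,  13.9]), 11.3), (69, 'top', np.float64(0.0705), array([430.8, 161.5]), 11.3), (24, 'top', np.float64(0.0702), array([478. , 345.4]), 10.9)]
scene [(51, 'top', np.float64(0.0699), array([458. ,  15.7]), 10.9), (46, 'top', np.float64(0.0701), array([434.8, 159.7]), 11.0), (42, 'top', np.float64(0.0695), array([475.1, 347.6]), 11.5)]
```

View pics/w8.png

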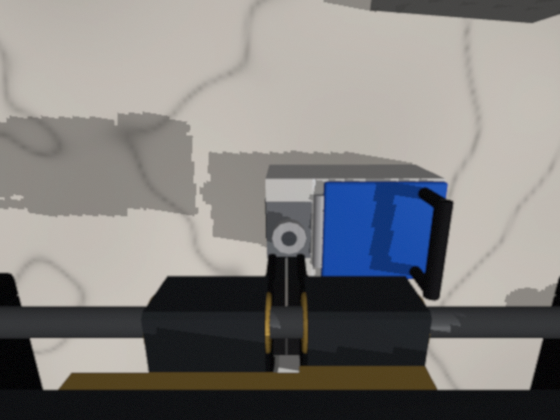

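The first bolt's top is still at 0.070, so it is tight. The middle bolt is at (289,238), aligned with the finger. Tapping it.

```bash
python3 -m jog '0.001 -0.001 0.025 0 0 0 0; 0.001 -0.001 0.040 0 0 0 0; 0.001 -0.001 0.041 0 0 0 0; 0.001 -0.001 0.043 0 0 0 0'; python3 -m jog '0 0 0.001 0 0 0 0;0 0 0.002 0 0 0 0;0 0 0.002 0 0 0 0'
```

```text
time_s: 11.28
position: [0.4322, 0.1603, 0.0595]
tcp_rot: [[0.987, 0.161, 0.001], [0.161, -0.987, 0.0], [0.001, 0.0, -1.0]]
force: [-0.1, -0.4, 0.2]
opening: 0.006
time_s: 11.65
position: [0.432, 0.1611, 0.0576]
tcp_rot: [[0.987, 0.163, 0.001], [0.163, -0.987, 0.0], [0.001, 0.0, -1.0]]
force: [-0.1, -1.4, 0.5]
opening: 0.004
```

```bash
python3 -m jog '0 0 0.001 0 0 0 0;0 0 0.002 0 0 0 0'; python3 -m jog '0 0 0.001 0 0 0 0;0 0 0.002 0 0 0 0'
```

```text
time_s: 11.9
position: [0.4319, 0.1612, 0.0553]
tcp_rot: [[0.987, 0.163, 0.001], [0.163, -0.987, 0.0], [0.001, 0.0, -1.0]]
force: [-0.2, 0.2, 1.5]
opening: 0.005
time_s: 12.15
position: [0.4318, 0.1612, 0.0532]
tcp_rot: [[0.987, 0.163, 0.0], [0.163, -0.987, 0.0], [0.0, -0.0, -1.0]]
force: [1.3, 1.0, 1.6]
opening: 0.009
```

```bash
python3 -m jog '0 0 0.001 0 0 0 0;0 0 0.002 0 0 0 0'; python3 -m jog '0 0 0.001 0 0 0 0;0 0 0.001 0 0 0 0'
```

```text
time_s: 12.4
position: [0.4317, 0.1612, 0.0519]
tcp_rot: [[0.987, 0.163, 0.0], [0.163, -0.987, 0.0], [0.0, -0.0, -1.0]]
force: [-1.3, -0.1, 17.9]
opening: 0.009
time_s: 12.65
position: [0.4317, 0.1612, 0.0519]
tcp_rot: [[0.987, 0.163, 0.001], [0.163, -0.987, 0.0], [0.001, 0.0, -1.0]]
force: [-2.7, -1.1, 19.3]
opening: 0.006
```

It sank about 6 to 7 mm under less than 2 N, then reached its stop. I'll lift, check that it stays down, and go above this station's handle.

```bash
python3 -m jog '0 0 -0.03 0 0 0 0; 0 0 -0.07 0 0 0 0; 0.04 0 -0.07 0 0 0 0.5; 0.085 0 -0.07 0 0 0 0.5; 0.085 0 -0.07 0 0 0 0.5; 0.085 0 -0.07 0 0 0 0.5'
python3 - <<'E'
from h import *
s=read_state();print(s['time_s'],np.round(s['position'],4))
p,d,W=shot('wrist','w9')
def look(W,x,y):
    b=W[(np.hypot(W[...,0]-x,W[...,1]-y)<.011)&(W[...,2]>.05)&(W[...,2]<.078)]
    return (len(b),'top',np.percentile(b[:,2],85).round(4)) if len(b)>9 else len(b)
print('S2',look(W,.432,.1605))
m=(W[...,2]>.084)&(W[...,2]<.098)&(np.hypot(W[...,0]-.516,W[...,1]-.174)<.04)&(p.max(-1)<60)
h=W[m]; print(len(h),h.mean(0),cv2.minAreaRect((h[:,:2]*1000).astype(np.float32)), cv2.fitLine((h[:,:2]).astype(np.float32),2,0,.01,.01).ravel())
for n in ['side','scene']:
    p,d,W=shot(n); print(n,[look(W,*q) for q in [(.4575,.0155),(.432,.1605),(.4755,.347)]])
E
```

```text
time_s: 13.4
position: [0.5133, 0.1747, 0.1194]
tcp_rot: [[0.987, 0.163, -0.004], [0.163, -0.987, -0.0], [-0.004, -0.0, -1.0]]
force: [-0.6, -0.9, -0.2]
opening: 0.377
13.4 [0.5133 0.1747 0.1194]
S2 (613, 'top', np.float64(0.0638))
1315 [0.51594702 0.1804488  0.09353826] ((516.0526733398438, 178.49827575683594), (8.816174507141113, 60.64902877807617), 9.824121475219727) [ 0.16583316 -0.98615384  0.51594704  0.1804488 ]
side [(79, 'top', np.float64(0.0695)), (51, 'top', np.float64(0.0636)), (51, 'top', np.float64(0.0692))]
scene [(54, 'top', np.float64(0.0696)), (42, 'top', np.float64(0.064)), 0]
```

View pics/w9.png

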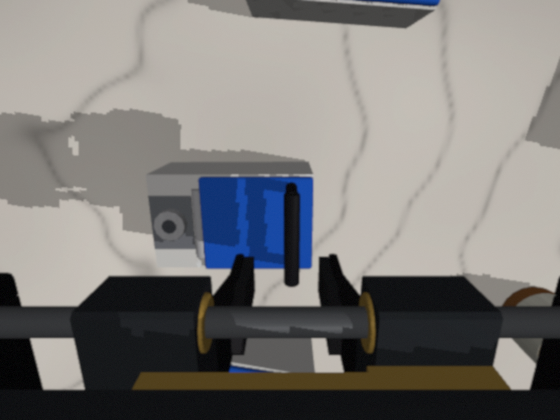

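The bolt's top stays at 0.0637, so the middle station has the loose bolt. Its handle bar is between the fingers at column 291. Descending and gripping.

```bash
python3 -m jog '0 0 0.02 0 0 0 0.5; 0 0 0.045 0 0 0 0.5; 0 0 0.055 0 0 0 0.5; 0 0 0.055 0 0 0 0.5'
python3 - <<'E'
from h import *
s=read_state();print(s['time_s'],np.round(s['position'],4))
p,d,W=shot('wrist','w10')
p,d,W=shot('side'); c=cv2.resize(p[120:240,180:300],None,fx=5,fy=5,interpolation=cv2.INTER_CUBIC); cv2.imwrite("pics/s10.png",c[:,:,::-1])
E
```

```text
time_s: 14.05
position: [0.5145, 0.1748, 0.0648]
tcp_rot: [[0.987, 0.163, -0.002], [0.163, -0.987, -0.0], [-0.002, -0.0, -1.0]]
force: [0.1, -0.3, -0.2]
opening: 0.505
14.05 [0.5145 0.1748 0.0648]
```

View pics/w10.png

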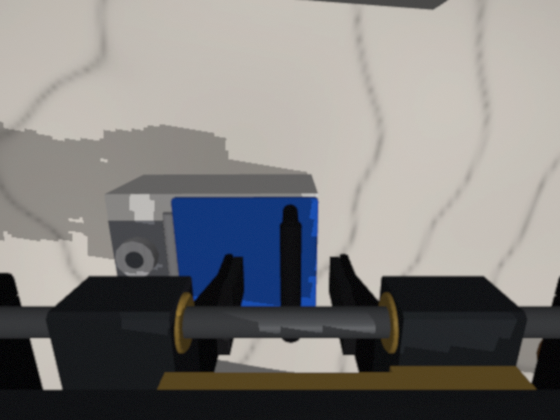

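View pics/s10.png

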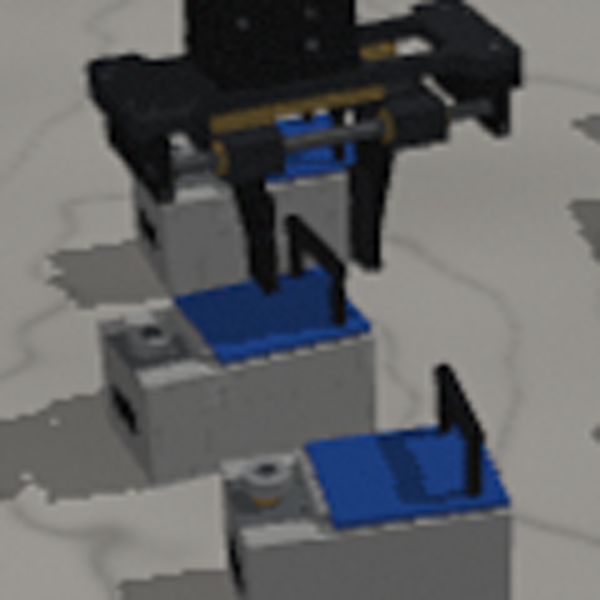

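The fingers straddle the bar, with a finger on each side in both pictures. Closing.

```bash
python3 -m jog '0.001 0 0 0 0 0 0; 0.001 0 0 0 0 0 0; 0.001 0 0 0 0 0 0; 0.001 0 0 0 0 0 0; 0.001 0 0 0 0 0 0; 0.001 0 0 0 0 0 0'
```

```text
time_s: 14.9
position: [0.5165, 0.1751, 0.0653]
tcp_rot: [[0.987, 0.163, 0.0], [0.163, -0.987, 0.0], [0.0, 0.0, -1.0]]
force: [-0.0, -0.1, 0.4]
opening: 0.103
```

```bash
python3 -m jog '-0.003 0 -0.005 0 0 0 0; -0.007 0 -0.011 0 0 0 0; -0.011 0 -0.016 0 0 0 0; -0.015 0 -0.020 0 0 0 0; -0.015 0 -0.020 0 0 0 0'
```

```text
time_s: 15.52
position: [0.5021, 0.1727, 0.086]
tcp_rot: [[0.987, 0.163, 0.002], [0.163, -0.987, 0.0], [0.002, 0.0, -1.0]]
force: [3.2, 0.4, -0.6]
opening: 0.101
```

```bash
python3 - <<'E'
from h import *
s=read_state();print(s['time_s'],np.round(s['position'],4),s['opening'],np.round(s['force'],1))
p,d,W=shot('side'); c=cv2.resize(p[120:240,180:300],None,fx=5,fy=5,interpolation=cv2.INTER_CUBIC); cv2.imwrite("pics/s11.png",c[:,:,::-1])
E
```

```text
15.525 [0.5021 0.1727 0.086 ] 0.10131068485186355 [ 3.2  0.4 -0.6]
```

View pics/s11.png

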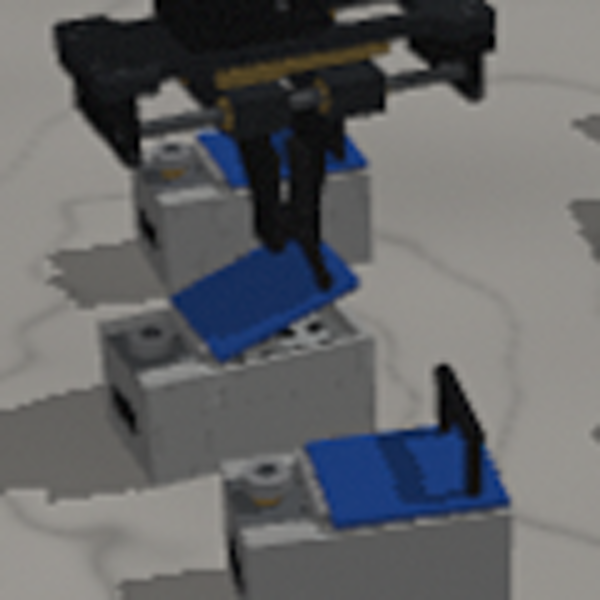

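The cap is coming up, about 20° open so far. Continuing along the arc to 60°.

```bash
python3 -m jog '-0.005 0 -0.004 0 0 0 0; -0.0107 0 -0.008 0 0 0 0; -0.016 0 -0.011 0 0 0 0; -0.0217 0 -0.0137 0 0 0 0; -0.028 0 -0.016 0 0 0 0; -0.034 0 -0.0175 0 0 0 0; -0.040 0 -0.0185 0 0 0 0; -0.046 0 -0.019 0 0 0 0'; python3 -m jog '0 0 0 0 0 0 0; 0 0 0 0 0 0 0'
python3 - <<'E'
from h import *
s=read_state();print(s['time_s'],np.round(s['position'],4),s['opening'],np.round(s['force'],1))
for n in ['side','scene']:
    p,d,W=shot(n,n+'12'); hsv=cv2.cvtColor(p,cv2.COLOR_RGB2HSV)
    m=(hsv[...,0]>105)&(hsv[...,0]<130)&(hsv[...,1]>150)&(np.hypot(W[...,0]-.47,W[...,1]-.168)<.06)&(W[...,2]>.05)
    q=W[m]
    if len(q)>20:
        A=q-q.mean(0); nrm=np.linalg.svd(A,full_matrices=False)[2][2]; print(n,len(q),nrm.round(3),'tilt',np.degrees(np.arccos(abs(nrm[2]))).round(1),q[:,2].max())
    for l in ['spare_a','spare_short','cap_a']:
        print(l,[(np.round(r['centre'],3).tolist(),round(r['score'],2)) for r in spot_in(l,n)])
    if n=='side': c=cv2.resize(p[110:400,180:380],None,fx=2,fy=2,interpolation=cv2.INTER_CUBIC); cv2.imwrite("pics/s12.png",c[:,:,::-1])
E
```

```text
time_s: 16.58
position: [0.459, 0.1654, 0.1063]
tcp_rot: [[0.987, 0.163, 0.007], [0.163, -0.987, 0.001], [0.007, 0.0, -1.0]]
force: [3.2, 1.4, 9.0]
opening: 0.101
time_s: 16.82
position: [0.4578, 0.1652, 0.1062]
tcp_rot: [[0.987, 0.163, 0.005], [0.163, -0.987, 0.0], [0.005, 0.0, -1.0]]
force: [2.8, -0.0, 10.1]
opening: 0.102
16.825 [0.4578 0.1652 0.1062] 0.10161530473245486 [ 2.8 -0.  10.1]
side 420 [ 0.954  0.178 -0.243] tilt 76.0 0.3677375000837894
spare_a [([0.446, -0.371, 0.014], 0.77), ([0.524, -0.376, 0.019], 0.67), ([0.531, -0.304, 0.019], 0.52), ([0.546, -0.141, 0.022], 0.36)]
spare_short [([0.544, -0.158, 0.021], 0.48)]
cap_a [([0.468, 0.158, 0.093], 0.91), ([0.518, 0.006, 0.057], 0.83), ([0.548, 0.351, 0.063], 0.55), ([0.716, -0.244, 0.042], 0.53)]
spare_a [([0.528, -0.373, 0.017], 0.67)]
spare_short [([0.552, -0.159, 0.012], 0.46), ([0.54, 0.348, 0.059], 0.23)]
cap_a [([0.523, 0.009, 0.061], 0.84), ([0.54, 0.347, 0.06], 0.72), ([0.475, 0.154, 0.123], 0.46), ([0.455, -0.372, 0.015], 0.28)]
```

View pics/s12.png

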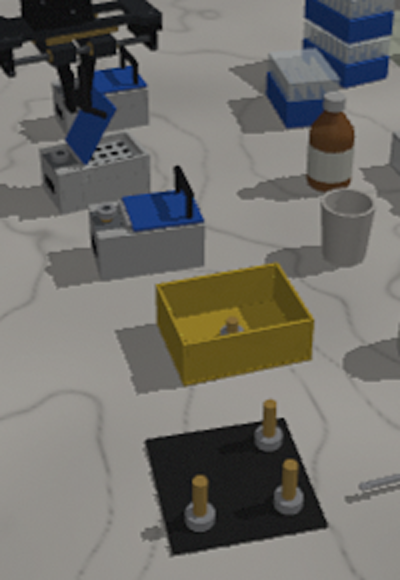

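View pics/scene12.png

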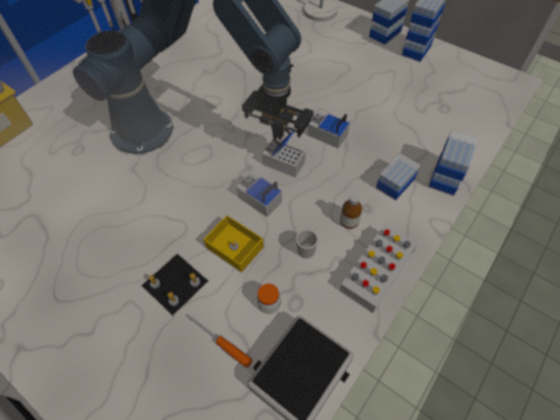

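```bash
python3 - <<'E'
from h import *
p,d,W=shot('side'); hsv=cv2.cvtColor(p,cv2.COLOR_RGB2HSV)
m=(hsv[...,0]>105)&(hsv[...,0]<130)&(hsv[...,1]>120)&(np.hypot(W[...,0]-.47,W[...,1]-.168)<.06)&(W[...,2]>.05)&(W[...,2]<.14)
q=W[m]; print(len(q),q.min(0).round(3),q.max(0).round(3))
for _ in range(3):
    nrm=np.linalg.svd(q-np.median(q,0),full_matrices=False)[2][2]; e=abs((q-np.median(q,0))@nrm); q=q[e<2.5*np.median(e)+1e-3]
print(len(q),nrm.round(3),'tilt',np.degrees(np.arccos(abs(nrm[2]))).round(1))
c=cv2.resize(p[100:220,180:300],None,fx=5,fy=5,interpolation=cv2.INTER_CUBIC); cv2.imwrite("pics/s13.png",c[:,:,::-1])
E
```

```text
436 [0.445 0.13  0.062] [0.495 0.203 0.134]
389 [-0.837 -0.138  0.529] tilt 58.1
```

View pics/s13.png

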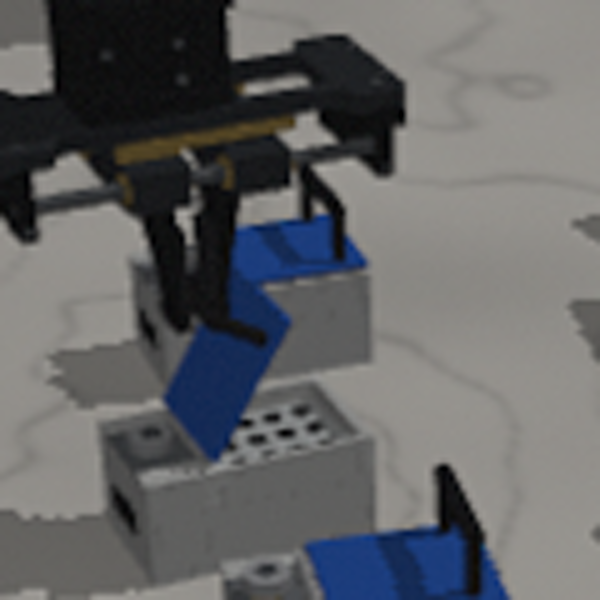

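The cap measures about 58° open, is held at its handle, and the force is steady at about 10 N. Handing in.

```bash
python3 - <<'E'
from rig import *
s=read_state(); print(s['time_s'],s['opening'],s['force']); print(hand_in())
E
```

```text
17.275 0.10287549054106616 [ 2.35155138  0.55521398 10.75263821]
the job is handed in; nothing more can be done
None
```

The job is done and handed in at 17.3 s, with the middle station's cap still held open by its handle.

- **Short spare:** I put it in the yellow tub. Both cameras see it there, and the three full-length spares are still standing on the pad.
- **Bolts:** The nearest station's bolt (y ≈ 0.015) is tight: it took 27 N without sinking, and its top is still at 70 mm. The middle station's bolt (y ≈ 0.16) is the loose one: it slid down about 6–7 mm under less than 2 N and stayed at about 64 mm. I did not tap the third, since the loose one was already found.
- **Cap:** Only the middle cap was lifted. It measures about 58° open in the side camera, and the gripper is closed on the bar (opening 0.10, which is about 9 mm on the 10 mm bar).

**Checks that disagreed:**
- **Fingertip position:** The fingertips are about 12 mm behind the reported TCP, not 19 mm ahead as stated. Because of this my first grasp closed in the air above the bolt without touching anything. I corrected for it from the pictures, and the contact height on the first bolt confirmed the correction.
- **Cap angle:** A first angle fit gave 76°, but it had picked up blue points outside the cap. The 58° comes from the fit with those removed.
- **Remaining force:** About 10 N of vertical force is still on the tool while it holds the cap. I left it because it is well below the limits.

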